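# Nudge a shampoo bar into its tin

### The arm

A 7-joint arm with a two-finger parallel gripper is mounted at the origin on the work surface. World frame = base frame: x ahead of the robot, y to its left, z up, the work surface at z = 0. Lengths are in m, angles in rad, forces in N, time in s.
With the tool pointing down it reaches from about 0.35 to 0.9 m from the base axis. Payload 8.1 kg.
Tool frame: the origin (TCP) lies midway between the tips of the shut fingers; the grasp point (between the pads) lies arm.grasp_offset behind it (arm.grasp_offset is the distance from the TCP to the grasp point, in m); z points along the fingers, y is the line along which they close (so a half turn about z gives the same grasp; the last joint's range is limited). The gripper opens to 92 mm and grips with 3 to 60 N. Pads are 19 mm wide; open, the fingers measure 130 mm over their backs; the gripper's body (75 mm by 190 mm) begins 47 mm behind the grasp point.
Start: joints at [-1.361, 0.434, 0.025, 1.573, -0.012, 1.134, -0.075], TCP at [0.192, 0.595, 0.227] pointing down, gripper open.
Joint ranges: [-2.62, 2.62], [-0.44, 2.09], [-1.27, 1.32], [0.08, 2.57], [-1.32, 4.46], [0.12, 2], [-2.74, 2.74]. Speed limits (rad/s): [2.22, 2.22, 3.01, 3.01, 3.14, 3.14, 3.14].

### API

Orientations are given as a rotation vector (axis times angle).
In Python, from cell import observe, imaging, arm gives the robot as it stands.
- The arm moves only by the tool apply_moves, never from a script. Its argument "commands" is a list of rows, each a list of 5 numbers: the opening in per cent of the stroke, from 0 (shut) to 100 (fully open), then the shift along the world's x, y, z in units of 0.06 m (1.0 is 0.06 m), then the turn about the world's z in units of 0.5 rad (1.0 is 0.5 rad). A call has 1 to 12 rows; each row shifts and turns the commanded pose from where the row before left it; what a row does not reach is not made up. A row lasts 1/8 s, in which the tool goes at most 62.5 mm and 10.7 degrees, less where a joint would pass 70% of its speed; a pose out of reach is approached as far as the arm can. A call with a number of a shift or a turn outside -1 to 1 is refused whole. A call with a gripper value outside its range is refused whole. The fingers move at their own pace and stop on an object; "newtons" is the grip in N (left out, the last holds). Time passes only in rows, so rows that do not move let the fingers close. It gives the time, the measured TCP pose, the force, the opening and the grip force at its end, in the units of the state.
- observe(): the state, without advancing time (a new reading comes with each control period).
- imaging.get_image(name): name is "scene" or "top"; returns (picture, depth): 480x640x3 uint8, red, green, blue; 480x640 float32, m along the optical axis (not along the pixel's ray), 0 where there is no reading.
- imaging.camera_params(name): a dict with "camera_matrix" (3x3 intrinsics, pixels), "origin" and "rotation" of the camera in the world. Camera axes: x right, y up, looking along -z (the intrinsics and any distortion apply to the point x, -y, -z); pixel columns grow to the right and rows downward; lengths in m; the calibration is good to about 2 mm. A picture is of the moment at which its call begins. camera_params takes no time and is no camera call.
- arm.sign_off(): hands the job in; it is judged then, once.
The state is a dict: "clock": time; "joints": joint angles; "dq": joint speeds; "joint_efforts": joint torques, N m; "position": TCP position; "ee_rot": TCP orientation; "force": force on the tool from outside, world axes, zero at the start; "ft_torque": the same for the moment, N m; "width": opening from 0.0 (shut) to 1.0 (fully open); "gripper_force": force on a finger pad.
Only numpy, scipy, OpenCV 4.12 (cv2) and the standard library are available. Lean on these libraries where they do the work, as an engineer would, in place of code of your own. Each camera call takes 0.05 s, during which the arm holds its last target. There are 200 camera calls.

### The job

The pink shampoo bar on the packing board belongs in the one open tin. It is fresh and dents easily, so do not pick it up or pinch it: gently nudge it along the board with your fingertips and over the tin's rim until it drops in and lies flat on the bottom. Leave the two tins with lids in their holes and everything beside the board where it is.

Things in the scene. Friction and masses are not known exactly. Their poses are not given: they have to be found in the camera images.
- bar: pink round shampoo bar, a flat disc 60 mm in diameter and 16 mm thick, about 50 g, lying loose and flat on the bare near part of the packing board. Origin at the centre of its underside, z up. It slides on the board and stops at once when no longer pushed.
- board: light wooden packing board fixed to the counter, 240 (its x) by 360 (its y) by 30 mm high. Origin: centre of its underside, on the counter; x points away from the robot's side, y to the left, z up. Three holes for tins in a row at x = +45 mm, y = -100, 0, +100 mm: one holds the open tin, two the lidded tins. The part with x below 0 is bare and level and holds only the bar; 40 mm of bare wood lie beyond the row.
- open_tin: open empty aluminium tin, sunk and held fast in one of the board's three holes: outside diameter 70 mm, inside diameter 66 mm (3 mm of play all round the bar), rim 0.5 mm below the board's top, inner floor 17 mm below the rim, so that a bar lying in it ends 1.5 mm below the board's top. Origin at the centre of its underside, 2 mm below the inner floor, z up.
- tin_floor (a point): centre of the open tin's inner floor, 17.5 mm below the top of the board, on the tin's axis
- tin_a: filled aluminium tin with its lid on (kraft label, lilac dot), standing loose in one of the board's holes. The lid is 73 mm in diameter and its top stands 10 mm above the board. Origin at the centre of the tin's underside. Bystander.
- tin_b: filled aluminium tin with its lid on (kraft label, mint dot), same sizes and origin as tin_a, in another of the holes. Bystander.
- lid: spare aluminium lid lying upturned on the counter just left of the board, 73 mm in diameter, 9.5 mm high; origin at the centre of its underside. Bystander.
- beaker: glass beaker standing on the counter beyond the lid, left of the board, 73 mm in diameter, 92 mm high, with a glass rod leaning out of it along its x axis to 180 mm high and 85 mm from its axis; origin at the centre of its underside. Bystander.
- dropper_a: amber dropper bottle with black bulb, 33 mm in diameter, 96 mm high, on the counter right of the board; origin at the centre of its underside. Bystander.
- dropper_b: second, equal amber dropper bottle, farther right; origin at the centre of its underside. Bystander.
- spatula: spatula with wooden handle lying on the counter right of the board, 250 mm long along its x (blade at +x, 65 mm wide), 20 mm high; origin at its middle, on the counter. Bystander.

How it is judged:
At the end, for the whole second after the job is handed in: The bar lies at rest and flat (within 4 degrees) on the floor of the open tin: its underside within 3 mm of the floor and its axis within 6 mm of the tin's (horizontal distance between bar and tin_floor below 0.006 m and z of bar in the frame of tin_floor below 0.003 m and angle between bar's own z axis and vertical below 0.07 rad and linear speed of bar below 0.01 m/s); the robot touches nothing.
It fails at once if the bar is lifted: its underside rises more than 12 mm above the top of the board (z of bar in the frame of board above 0.042 m).
It fails at once if the bar is pinched or pushed hard: more than 15 N between the fingers and the bar (contact force between the fingers and bar above 15 N).
It fails at once if a lidded tin is shifted or lifted more than 8 mm in its hole (distance of any of tin_a, tin_b from where it was at the start of the episode above 0.008 m).
It fails at once if something beside the board is shifted more than 20 mm (distance of any of lid, beaker, dropper_a, dropper_b, spatula from where it was at the start of the episode above 0.02 m).
It also fails if it takes over 45 s, if anything falls off the work surface, if the arm or the gripper's body presses on something with over 40 N, if the wrist force passes 120 N, or if a joint passes its speed limit or range.

## Working session

There is one attempt and no reset: what is moved stays moved. The work goes in short steps, Python scripts to look and compute and a tool call to move; the robot and the scene stay as the last step left them, time stands still between calls to the robot, and variables do not carry over. Pictures are saved under pics/ and viewed, at most 10 in all, crops included, and the job is handed in when it is done.

Besides the shell and the picture viewer there is one more tool, called after ">>>" by a JSON object that holds its "name" and its "arguments", one argument or row to a line. apply_moves: Moves the arm, as the interface text tells. Its arguments: {"type":"object","properties":{"commands":{"type":"array"},"newtons":{"type":"number"}},"required":["commands"]}

```bash
mkdir -p pics
cat > h.py <<'E'
import numpy as np, cv2
from cell import observe, imaging, arm
def snap(n,f):
    p,d=imaging.get_image(n); cv2.imwrite(f'pics/{f}.png',p[:,:,::-1]); np.save(f'pics/{f}.npy',d); return p,d
def ray(n,u,v,z):
    c=imaging.camera_params(n);K=np.array(c['camera_matrix']);R=np.array(c['rotation']);o=np.array(c['origin'])
    a=np.linalg.solve(K,[u,v,1.]);w=R@np.array([a[0],-a[1],-1.]);return o+w*(z-o[2])/w[2]
def pt(n,d,u,v):
    c=imaging.camera_params(n);K=np.array(c['camera_matrix']);R=np.array(c['rotation']);o=np.array(c['origin'])
    a=np.linalg.solve(K,[u,v,1.]);return o+R@np.array([a[0],-a[1],-1.])*d[v,u]
E
python3 - <<'E'
from h import *
snap('top','t1');snap('scene','s1');print(imaging.camera_params('top'),imaging.camera_params('scene')['origin'],arm.grasp_offset,observe())
E
```

```text
{'camera_matrix': array([[516.84384812,   0.        , 318.35069177],
       [  0.        , 516.84384812, 242.2055542 ],
       [  0.        ,   0.        ,   1.        ]]), 'origin': array([0.39602451, 0.02849179, 1.25266847]), 'rotation': array([ 0.10017467, -0.11653208, -1.53970299])} [1.44596874 0.53814129 0.71832191] 0.0188 {'clock': 0.1, 'joints': array([-1.36060488,  0.43515481,  0.02496875,  1.57399325, -0.01159649,
        1.13402435, -0.07504587]), 'dq': array([ 0.00041275, -0.00085956, -0.00139121, -0.00194687, -0.00103544,
        0.00167692,  0.0007255 ]), 'joint_efforts': array([ 3.44177795e-03, -6.69125676e+01,  9.88301262e-01, -3.15142751e+01,
       -6.04212284e-02,  3.73909087e-02,  4.67902112e-05]), 'position': array([0.19222923, 0.59421807, 0.22602745]), 'ee_rot': array([-4.89330939e-01, -3.10315518e+00,  2.24905424e-03]), 'force': array([ 0.38308744, -0.37349723,  0.26905901]), 'ft_torque': array([-0.03639112, -0.01586599,  0.01478402]), 'gripper_force': 0.0, 'width': 0.9978708783271927}
```

View pics/t1.png

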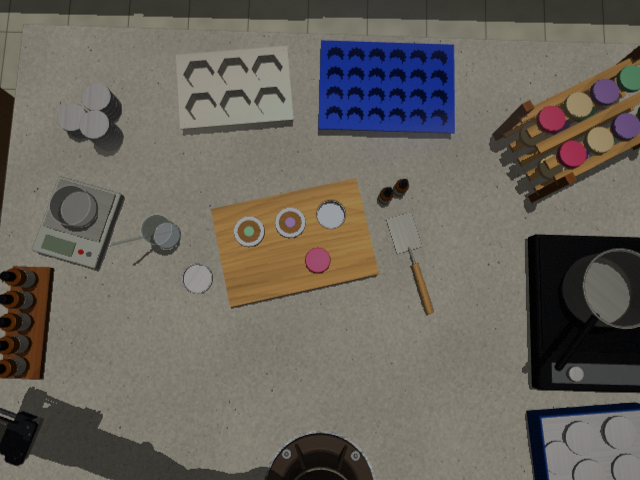

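View pics/s1.png

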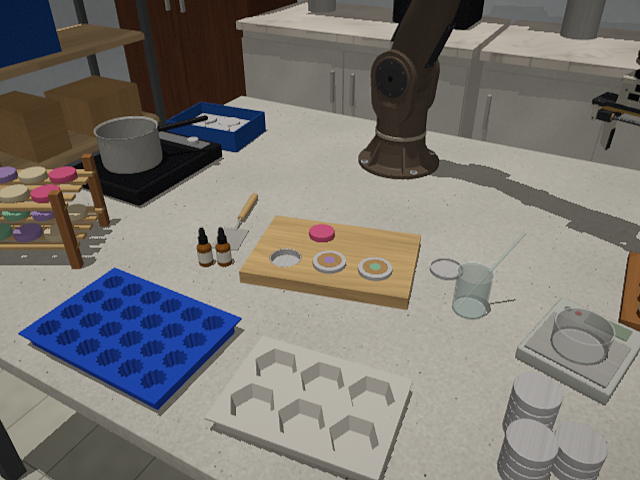

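The top view shows the bar at about (317,260), the open tin at (330,214), the lilac tin at (290,222) and the mint tin at (249,231). The two droppers stand near (393,190). The rotation is given as a rotation vector, so I need to convert it.

```bash
sed -i "s/R=np.array(c\['rotation'\])/R=cv2.Rodrigues(np.array(c['rotation']))[0]/" h.py
cat >> h.py <<'E'
def bar(n='top',z=.046,p=None):
    if p is None: p,_=imaging.get_image(n)
    h=cv2.cvtColor(p,cv2.COLOR_RGB2HSV); m=((h[...,0]>160)&(h[...,1]>110)&(h[...,2]>60)).astype(np.uint8)
    m[:150]=0;m[330:]=0;m[:,:200]=0;m[:,400:]=0
    k,l,s,c=cv2.connectedComponentsWithStats(m); i=1+np.argmax(s[1:,4]); return c[i],s[i],ray(n,*c[i],z)
E
python3 - <<'E'
from h import *
p=cv2.imread('pics/t1.png');d=np.load('pics/t1.npy')
print(bar(p=p[:,:,::-1]), pt('top',d,317,260))
for q in [(330,214),(290,222),(249,231),(300,290)]: print(q,pt('top',d,*q))
for q in [(212,208),(357,180),(377,274),(230,305)]: print(ray('top',*q,.03))
cv2.imwrite('pics/c1.png',cv2.resize(p[170:310,200:430],None,fx=3.45,fy=3.45,interpolation=cv2.INTER_CUBIC))
E
```

```text
(array([317.18864097, 259.84178499]), array([305, 248,  25,  25, 493], dtype=int32), array([0.52256601, 0.01975908, 0.046     ])) [0.52225669 0.02018608 0.04527039]
(330, 214) [ 0.64032094 -0.00876118  0.00797394]
(290, 222) [0.61123541 0.08677709 0.04324641]
(249, 231) [0.58694863 0.18308327 0.04196902]
(300, 290) [0.4516577  0.05815246 0.03019221]
[0.64216987 0.27597814 0.03      ]
[ 0.72205497 -0.07169684  0.03      ]
[ 0.49460441 -0.12309894  0.03      ]
[0.41202654 0.22097553 0.03      ]
```

View pics/c1.png

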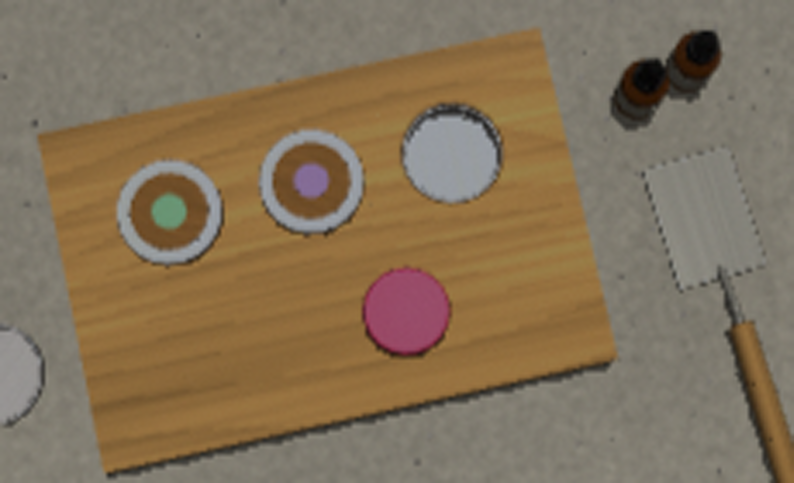

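The crop shows rim circles centred at: mint tin (169.5,211.5), lilac tin (312,181) and open tin (452,153). The bar is at (407,311), and the board's corners are (40,135), (540,28), (614,355) and (106,474).

Run:
```python
from h import *
f=lambda x,y,z: ray('top',200+(x+.5)/3.45-.5,170+(y+.5)/3.45-.5,z)
b,a,o=f(169.5,211.5,.04),f(312,181,.04),f(452,153,.0295)
print('b,a,o',b,a,o,np.linalg.norm((a-b)[:2]),np.linalg.norm((o-a)[:2]))
C=[f(40,135,.03),f(540,28,.03),f(614,355,.03),f(106,474,.03)]
L=np.array([[120,180],[120,-180],[-120,-180],[-120,180]])/1000
W=np.array(C)[:,:2];c=W.mean(0)
H=L.T@(W-c);th=np.arctan2(H[0,1]-H[1,0],H[0,0]+H[1,1]);R=np.array([[np.cos(th),-np.sin(th)],[np.sin(th),np.cos(th)]])
print('board',c,th,'res',W-c-(L@R.T))
for n,y in (('b',.1),('a',0),('o',-.1)): print(n,c+R@[.045,y])
print('tins yaw',np.arctan2(*(b-a)[:2])*-1,np.arctan2(*(b-o)[:2])*-1)
B=np.array([.5226,.0198]);print('bar local',R.T@(B-c));v=o[:2]-B;print('to tin',v,np.linalg.norm(v),np.arctan2(v[1],v[0]))
```

```text
b,a,o [0.58736517 0.18387212 0.04      ] [0.61155623 0.08673478 0.04      ] [ 0.63616136 -0.00970466  0.0295    ] 0.10010429688239464 0.09952878077167106
board [0.56830732 0.0758683 ] 0.24813967201843137 res [[-0.00020589 -0.00213135]
 [-0.00125352 -0.00042543]
 [ 0.00191489  0.00356973]
 [-0.00045548 -0.00101295]]
b [0.58736891 0.18385745]
a [0.61192901 0.08692035]
o [ 0.63648912 -0.01001675]
tins yaw 0.24407471596308025 0.24693220778207578
bar local [-0.05807778 -0.04312522]
to tin [ 0.11356136 -0.02950466] 0.11733161343569094 -0.254192410403855
```

>>> {"name": "apply_moves", "arguments": {
  "commands": [
    [33,0.39,-0.78,0,0.12],
    [33,0.39,-0.78,0,0],
    [33,0.39,-0.78,0,0],
    [33,0.39,-0.78,0,0],
    [33,0.39,-0.78,0,0],
    [33,0.39,-0.78,0,0],
    [33,0.39,-0.78,0,0],
    [33,0.39,-0.78,0,0],
    [33,0.39,-0.78,0,0],
    [33,0.39,-0.78,0,0],
    [33,0.39,-0.78,0,0],
    [33,0.39,-0.78,0,0]
  ]
}}

```text
clock: 1.6
position: [0.4735, 0.0315, 0.2267]
ee_rot: [-0.396, -3.117, -0.0]
force: [1.7, 0.4, -0.4]
width: 0.332
gripper_force: 0.0
```

>>> {"name": "apply_moves", "arguments": {
  "commands": [
    [33,0,0,-0.75,0],
    [33,0,0,-0.75,0],
    [33,0,0,-0.75,0],
    [33,0,0,-0.6,0],
    [33,0,0.01,-0.2,0],
    [33,0,0,-0.12,0],
    [33,0,0,0,0]
  ]
}}

```text
clock: 2.48
position: [0.4736, 0.0338, 0.0371]
ee_rot: [0.396, 3.116, 0.001]
force: [-0.3, 0.3, -0.8]
width: 0.329
gripper_force: 0.0
```

Run:
```python
from h import *
p,d=snap('top','t2'); print(bar(p=p)); s=observe();print(s['position'],s['force'])
sc,_=snap('scene','s2')
cv2.imwrite('pics/c2.png',cv2.resize(sc[170:310,220:440],None,fx=3.45,fy=3.45,interpolation=cv2.INTER_CUBIC)[:,:,::-1])
```

```text
Traceback (most recent call last):
  File "h.py", line 15, in bar
    k,l,s,c=cv2.connectedComponentsWithStats(m); i=1+np.argmax(s[1:,4]); return c[i],s[i],ray(n,*c[i],z)
                                                     ~~~~~~~~~^^^^^^^^^
ValueError: attempt to get argmax of an empty sequence
```

>>> {"name": "apply_moves", "arguments": {
  "commands": [
    [33,0.08,-0.022,-0.06,0],
    [33,0.08,-0.022,0,0],
    [33,0.08,-0.022,0,0],
    [33,0.08,-0.022,0,0],
    [33,0.08,-0.022,0,0],
    [33,0.08,-0.022,0,0],
    [33,0.08,-0.022,0,0],
    [33,0.08,-0.022,0,0],
    [33,0,0,0,0]
  ]
}}

```text
clock: 3.65
position: [0.5121, 0.023, 0.0329]
ee_rot: [0.396, 3.116, 0.0]
force: [0.1, 0.3, -0.0]
width: 0.332
gripper_force: 0.0
```

Run:
```python
from h import *
p=cv2.imread('pics/s1.png')[:,:,::-1]
print(bar('scene',.040,p=p))
s=observe();print(s['position'],s['force'])
sc,_=snap('scene','s2');print(bar('scene',.040,p=sc))
cv2.imwrite('pics/c2.png',cv2.resize(sc[170:310,220:440],None,fx=3.45,fy=3.45,interpolation=cv2.INTER_CUBIC)[:,:,::-1])
```

```text
(array([321.26612903, 232.75268817]), array([309, 224,  25,  18, 372], dtype=int32), array([0.526281  , 0.02358734, 0.04      ]))
[0.51214629 0.02296727 0.03294834] [ 0.14253405  0.25681974 -0.03769875]
(array([314.06701031, 236.61340206]), array([302, 228,  25,  18, 388], dtype=int32), array([0.54852893, 0.01700487, 0.04      ]))
```

View pics/c2.png

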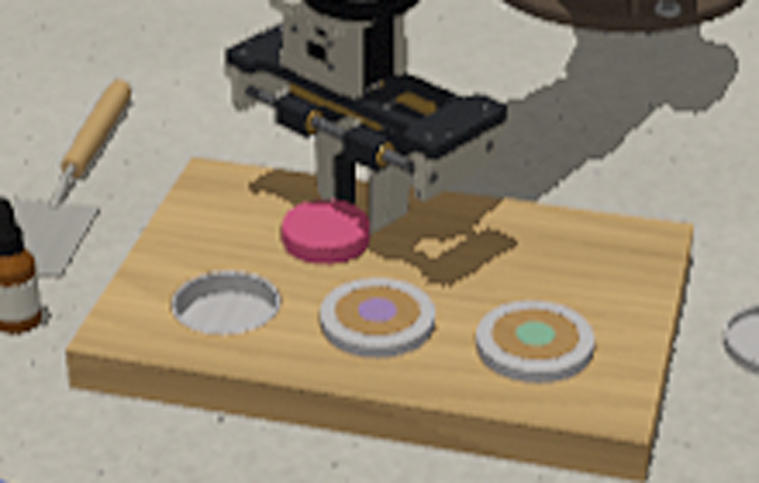

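The bar is nested between the fingertips in the crop, at about (325,232), and is heading for the open tin at (226,302). I'll keep pushing.

>>> {"name": "apply_moves", "arguments": {
  "commands": [
    [33,0.08,-0.02,0,0],
    [33,0.08,-0.02,0,0],
    [33,0.08,-0.02,0,0],
    [33,0.08,-0.02,0,0],
    [33,0.08,-0.02,0,0],
    [33,0.08,-0.02,0,0],
    [33,0.08,-0.02,0,0],
    [33,0.08,-0.02,0,0],
    [33,0.08,-0.02,0,0],
    [33,0.08,-0.02,0,0],
    [33,0.08,-0.02,0,0],
    [33,0,0,0,0]
  ]
}}

```text
clock: 5.2
position: [0.5649, 0.0098, 0.033]
ee_rot: [0.396, 3.116, -0.0]
force: [0.6, 0.2, -0.3]
width: 0.328
gripper_force: 0.0
```

Run:
```python
from h import *
s=observe();print(s['position'],s['force'])
sc,_=snap('scene','s3');b=bar('scene',.040,p=sc);print(b,b[2]-[.0037,.0038,0])
cv2.imwrite('pics/c3.png',cv2.resize(sc[190:290,220:380],None,fx=4.8,fy=4.8,interpolation=cv2.INTER_CUBIC)[:,:,::-1])
```

```text
[0.56486635 0.00975011 0.03296566] [ 0.62681167  0.22719707 -0.325149  ]
(array([297.34441805, 246.57244656]), array([284, 237,  27,  20, 421], dtype=int32), array([0.60179173, 0.00429323, 0.04      ])) [5.98091731e-01 4.93227402e-04 4.00000000e-02]
```

View pics/c3.png

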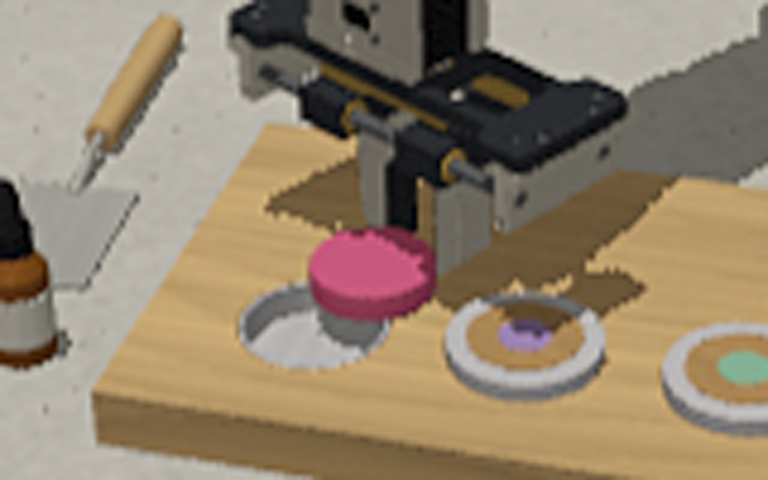

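The bar's leading edge hangs over the tin's near rim, and it's on line. I'll push on slowly.

>>> {"name": "apply_moves", "arguments": {
  "commands": [
    [33,0.05,-0.014,0,0],
    [33,0.05,-0.014,0,0],
    [33,0.05,-0.014,0,0],
    [33,0.05,-0.014,0,0],
    [33,0.05,-0.014,0,0],
    [33,0.05,-0.014,0,0],
    [33,0.05,-0.014,0,0],
    [33,0.05,-0.014,0,0],
    [33,0.05,-0.014,0,0],
    [33,0.05,-0.014,0,0],
    [33,0.05,-0.014,0,0],
    [33,0,0,0,0]
  ]
}}

```text
clock: 6.75
position: [0.5977, 0.0005, 0.0329]
ee_rot: [0.396, 3.116, -0.0]
force: [-0.4, 0.1, -0.5]
width: 0.33
gripper_force: 0.0
```

Run:
```python
from h import *
s=observe();print(s['position'],s['force'])
sc,_=snap('scene','s4');b=bar('scene',.030,p=sc);print(b,b[2]-[.0037,.0038,0])
cv2.imwrite('pics/c4.png',cv2.resize(sc[190:290,220:380],None,fx=4.8,fy=4.8,interpolation=cv2.INTER_CUBIC)[:,:,::-1])
```

```text
[5.97668139e-01 5.31955152e-04 3.29425442e-02] [-0.43008693  0.09581439 -0.51071296]
(array([285.98297872, 254.44893617]), array([273, 243,  27,  23, 470], dtype=int32), array([ 0.62808244, -0.00965457,  0.03      ])) [ 0.62438244 -0.01345457  0.03      ]
```

View pics/c4.png

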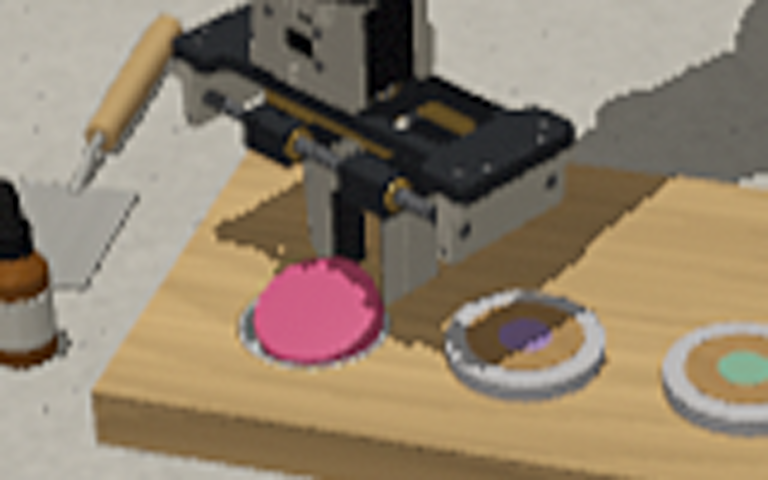

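The bar is tipped into the tin with its rear edge still on the near rim. A few more small pushes are needed.

>>> {"name": "apply_moves", "arguments": {
  "commands": [
    [33,0.03,-0.008,0,0],
    [33,0.03,-0.008,0,0],
    [33,0.03,-0.008,0,0],
    [33,0.02,-0.005,0,0],
    [33,0,0,0,0]
  ]
}}

```text
clock: 7.42
position: [0.604, -0.0011, 0.0329]
ee_rot: [0.396, 3.116, 0.0]
force: [-0.7, 0.6, -0.2]
width: 0.329
gripper_force: 0.0
```

Run:
```python
from h import *
s=observe();print(s['position'],s['force'])
sc,_=snap('scene','s5');print(bar('scene',.030,p=sc))
cv2.imwrite('pics/c5.png',cv2.resize(sc[190:290,220:380],None,fx=4.8,fy=4.8,interpolation=cv2.INTER_CUBIC)[:,:,::-1])
```

```text
[ 0.60403888 -0.00112412  0.03293613] [-0.65501266  0.62513687 -0.16024639]
(array([284.88993711, 257.77044025]), array([272, 251,  27,  15, 318], dtype=int32), array([ 0.64003101, -0.00498389,  0.03      ]))
```

View pics/c5.png

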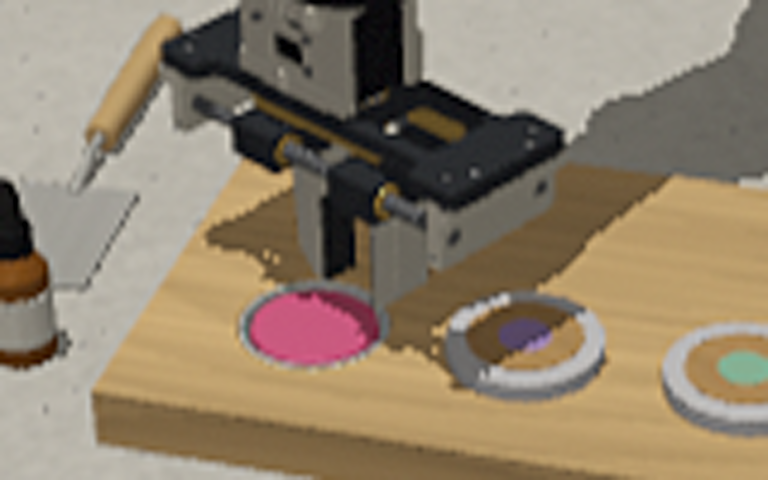

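The bar now sits inside the rim. I'll lift away and check it from above.

>>> {"name": "apply_moves", "arguments": {
  "commands": [
    [33,-0.1,0.03,0.2,0],
    [33,-0.1,0,0.7,0],
    [33,0,0,0.9,0],
    [33,0,0,0.9,0],
    [33,-0.5,0.7,0.3,0],
    [33,-0.5,0.8,0,0],
    [33,-0.5,0.8,0,0],
    [33,-0.5,0.8,0,0],
    [33,-0.5,0.8,0,0],
    [33,0,0,0,0],
    [33,0,0,0,0]
  ]
}}

```text
clock: 8.85
position: [0.4419, 0.2342, 0.2135]
ee_rot: [0.396, 3.116, 0.0]
force: [-0.4, -0.8, -0.1]
width: 0.332
gripper_force: 0.0
```

Run:
```python
from h import *
p,d=snap('top','t6');b=bar(z=.0285,p=p);print(b)
c=b[0];P=[]
for u in range(int(c[0])-9,int(c[0])+10):
  for v in range(int(c[1])-9,int(c[1])+10):
    if (u-c[0])**2+(v-c[1])**2<75: P.append(pt('top',d,u,v))
P=np.array(P);m=P.mean(0);A=np.c_[P[:,:2]-m[:2],np.ones(len(P))];print(m,np.linalg.lstsq(A,P[:,2],rcond=None)[0])
cv2.imwrite('pics/c6.png',cv2.resize(p[170:310,200:430],None,fx=3.45,fy=3.45,interpolation=cv2.INTER_CUBIC)[:,:,::-1])
```

```text
(array([330.73248408, 214.59872611]), array([319, 202,  25,  25, 471], dtype=int32), array([ 0.63487746, -0.00994801,  0.0285    ]))
[ 0.63387699 -0.00994576  0.03311393] [-3.42761356  0.51830469  0.03311393]
```

View pics/c6.png

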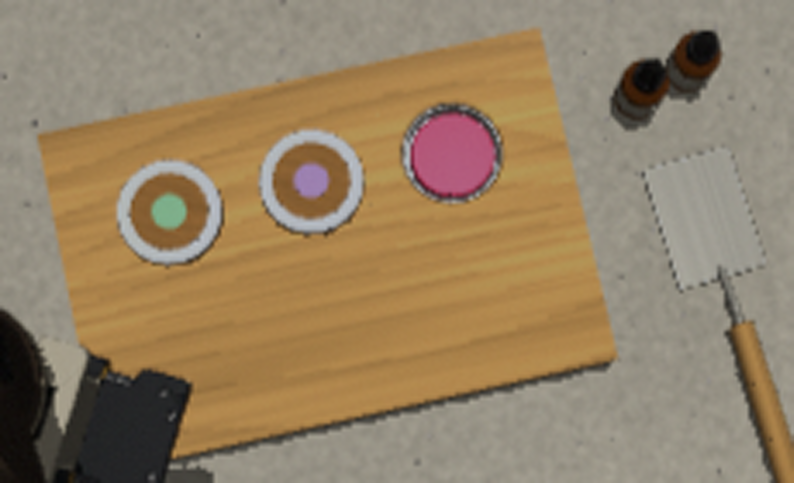

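The bar is concentric in the tin and the lidded tins haven't moved. The depth fit gave an impossible slope, so outliers must have skewed it. I'll redo it robustly.

Run:
```python
from h import *
P=[]
for f in ('t6',):
  d=np.load(f'pics/{f}.npy')
  P=np.array([pt('top',d,u,v) for u in range(320,343) for v in range(204,226) if (u-330.7)**2+(v-214.6)**2<100])
print(np.percentile(P[:,2],[0,5,25,50,75,95,100]),len(P))
P=P[abs(P[:,2]-np.median(P[:,2]))<.01]
A=np.c_[P[:,:2]-P[:,:2].mean(0),np.ones(len(P))];print(len(P),np.linalg.lstsq(A,P[:,2],rcond=None)[0])
```

```text
[0.02144316 0.02392069 0.02647641 0.02802858 0.02980578 0.03198268
 1.25266847] 317
316 [ 0.00324093 -0.00849474  0.02803852]
```

Without the single dropout pixel, the bar's top is at z = 28.0 mm (28.5 expected), its tilt is below 0.01 rad, and it is about 1.5 mm off the tin's axis.

```bash
python3 -c "
from h import *
print(arm.sign_off())"
```

```text
the job is handed in; nothing more can be done
None
```

The bar lies flat on the open tin's floor, about 1.5 mm off its axis and tilted less than 0.01 rad. The lidded tins show no shift in the last top view; the lid and beaker were not in it. The job was handed in at about 9 s, and sign-off returned no verdict.

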